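# Pack the sloping breakfast caddy and switch its light on

### The arm

A 6-joint arm with a two-finger parallel gripper is mounted at the origin on a cart in front of the work surface, level with it; the furniture and walls round the work are solid. World frame = base frame: x ahead of the robot, y to its left, z up, the work surface at z = 0. Lengths are in m, angles in rad, forces in N, time in s.
With the tool pointing down it reaches from about 0.15 to 0.775 m from the base axis. Payload 6.1 kg.
Tool frame: the origin (TCP) lies at the very end of the fingers, on their centre line; the grasp point (between the pads) lies 19 mm behind it; z points along the fingers, y is the line along which they close (so a half turn about z gives the same grasp; the last joint's range is limited). The gripper opens to 85 mm and grips with 20 to 120 N. Pads are 22 mm wide; open, the fingers measure 114 mm over their backs; the gripper's body (76 mm by 85 mm) begins 54 mm behind the grasp point. The pads swing forward as they close: fully open they stand 13 mm farther back than shut.
Start: joints at [1.234, 0.126, -0.04, 1.405, 0, 1.571], TCP at [0.173, 0.495, 0.203] pointing down, gripper open.
Joint ranges: [-2.72, 2.72], [-0.95, 1.95], [-1.27, 1.35], [-1.78, 2.02], [-1.46, 1.47], [-3.14, 3.14]. Speed limits (rad/s): [2.39, 2.39, 3.01, 3.14, 3.14, 3.14].

### API

Orientations are given as a unit quaternion [x, y, z, w].
In Python, from station import readout, eyes, order gives the robot as it stands. The module is installed in compiled form; this text tells all that it offers.
- The arm moves only by the tool drive_tool, never from a script. Its arguments are lists of equal length, an entry for each row: "dr": the turn, a rotation vector about the tool's x, y, z in rad, a list of three; "travel": the shift along the tool's x, y, z in mm, a list of three; "grip": the finger opening in mm, from 0 to 85.4. A call has 1 to 20 rows; each row is the pose to reach, as a shift and turn from the pose commanded when the call began, along the tool's axes at that moment; what a row does not reach only later rows make up. A row lasts 1/8 s, in which the tool goes at most 62.5 mm and 10.7 degrees, less where a joint would pass 70% of its speed; a pose out of reach is approached as far as the arm can. A call with a gripper value outside its range is refused whole. The fingers move at their own pace and stop on an object; "newtons" is the grip in N (left out, the last holds). Time passes only in rows, so rows that repeat a pose let the fingers close. It gives the time, the measured TCP pose, the force, the opening and the grip force at its end, in the units of the state.
- readout.read_state(): the state, without advancing time (a new reading comes with each control period).
- eyes.get_image(name): name is "scene" or "top"; returns the picture (420x560x3 uint8, red, green, blue); there is no depth.
- eyes.get_calibration(name): a dict with "fx", "fy", "cx", "cy" (pixels), "origin" and "orientation" of the camera in the world. Camera axes: x right, y down, z forward; pixel columns grow to the right and rows downward; lengths in m; the calibration is good to about 2 mm. A picture is of the moment at which its call begins. get_calibration takes no time and is no camera call.
- order.sign_off(): hands the job in; it is judged then, once.
Trained networks look in the newest picture that a camera, given by its name, has taken for a name from the list of things; names that differ only in an ending like _2 or _b are one class to them, and where a whole thing is asked for, a point or a joint stands for the part that bears it (a point fixed in the world has none). Each returns a list of dicts, best first, with "conf" (0 to 1); they miss things now and then, are a little off and sometimes report something else, mostly with a low value. They report only what shows in the picture. A call takes as long as a camera call.
- eyes.find_in(thing, camera): "rect" ([centre column, centre row, width, height] in pixels, round what is visible of it).
- eyes.trace(thing, camera): "region" (420x560 bool, what is visible of it) and "rect" ([centre column, centre row, width, height] in pixels, round what is visible of it).
- eyes.mark_of(thing, camera): "xy" ([column, row] in pixels: a listed point, or the origin of a listed thing).
The state is a dict: "clock": time; "qpos": joint angles; "joint_velocities": joint speeds; "tau": joint torques, N m; "tool_pos": TCP position; "tool_rot": TCP orientation; "force": force on the tool from outside, world axes, zero at the start; "ft_torque": the same for the moment, N m; "grip_width": opening from 0.0 (shut) to 1.0 (fully open); "grasp_force": force on a finger pad.
Only numpy, scipy, OpenCV 4.12 (cv2) and the standard library are available. Lean on these libraries where they do the work, as an engineer would, in place of code of your own. Each camera call takes 0.05 s, during which the arm holds its last target. There are 200 camera calls.

### The job

Fill up the sloping wooden breakfast caddy: pack the tea carton and the white-lidded jar of spread into it in one row beside the dark-lidded jar that is already there, each standing on its base on the caddy's sloping floor. Then, with all three in, flip the caddy's toggle switch to the other side to turn its light on. Leave the tin, the mug and the wooden mill where they are.

Things in the scene. Friction and masses are not known exactly. Their poses are not given: they have to be found in the camera images.
- caddy: Fixed wooden stand with the sloping well and, at its right (-y) end, the switch console. Base plate 150 x 262 x 8 mm. Origin on the worktop under the plate's middle, x to the caddy's back (away from the robot at yaw 0), y to its left, z up. Console: white block 66 (x) x 60 (y) mm centred at y = -180 mm, top 43.5 mm above the worktop.
- caddy_well: The caddy's open well, fixed, sloping 0.42 rad (24 deg), front low, opening toward the robot. Origin: centre of its inner floor, 42 mm above the worktop; x up the slope to the back, y along it to the left, z square out of the floor. Inside 72 (x) x 222 (y) mm, walls 50 high, 6 thick; an 8 mm light bar outside the back wall, below the rim. Three things in a row leave 18 mm spare in y.
- dark_jar: Round jar with a black lid, 64 mm diameter, 94 mm tall, loose, standing in the well near its left (+y) end, 1 to 8 mm off the end wall, on the sloping floor, perhaps leaning a little on the front wall. Origin at the centre of its underside, z along its axis. It stays in the well.
- spread_jar: Jar of spread with a white lid, 57 (x) x 62 (y) x 99 mm, 0.3 to 0.6 kg, standing on the worktop in front of the caddy. Origin at the centre of its underside, z up. To be packed.
- tea_carton: Light green rectangular carton, rigid, 63 (x) x 78 (y) x 102 mm, about 0.2 kg, standing on the worktop in front of the caddy. Origin at the centre of its underside, z up. To be packed, with its 78 mm side along the well's length (78 mm does not fit across the well).
- light_switch (a joint): The toggle switch's hinge, along the caddy's y, at caddy coordinates x = 0, y = -180, z = 44 mm. 0 = off, bat leaning 0.35 rad to the front (-x of the caddy); 0.70 = on, bat leaning 0.35 rad to the back (+x). Past the upright (0.35) it falls over to the other stop by itself; under 2 N at the tip moves it; it has hard stops.
- bat_tip (a point): Tip of the switch's steel bat, 46 mm from its hinge; the bat is round, 11 to 14 mm thick. In the off position the tip is 16 mm in front of the hinge and 87 mm above the worktop.
- tin: Bystander: small round tin, 57 mm diameter, 72 mm tall, standing in front of the caddy in the same row as the things to be packed. Origin at the centre of its underside.
- mug: Bystander: white dotted mug, 91 mm tall, at the right, beside the caddy. Origin on its underside.
- mill: Bystander: wooden pepper mill, 58 mm diameter, 170 mm tall, at the left. Origin at the centre of its underside.

How it is judged:
By the outcome, as a careful person would: the job done as asked, in the order asked, and still so for the second after the job is handed in, with the robot touching nothing.
It also fails if it takes over 61 s, if anything falls off the work surface, if the arm or the gripper's body presses on something with over 40 N, if the wrist force passes 120 N, or if a joint passes its speed limit or range.

## Working session

There is one attempt and no reset: what is moved stays moved. The work goes in short steps, Python scripts to look and compute and a tool call to move; the robot and the scene stay as the last step left them, time stands still between calls to the robot, and variables do not carry over. Pictures are saved under pics/ and viewed, at most 10 in all, crops included, and the job is handed in when it is done.

Besides the shell and the picture viewer there is one more tool, called as a command line: name --argument value ..., lists and objects as JSON in quotes. drive_tool: Moves the arm, as the interface text tells. Its arguments: {"type":"object","properties":{"dr":{"type":"array","items":{"type":"array","items":{"type":"number"}}},"travel":{"type":"array","items":{"type":"array","items":{"type":"number"}}},"grip":{"type":"array","items":{"type":"number"}},"newtons":{"type":"number"}},"required":["dr","travel","grip"]}

```bash
mkdir -p pics
cat > h.py <<'E'
import numpy as np,cv2
from scipy.spatial.transform import Rotation as R
from station import readout,eyes,order
def shot(cam,fn=None):
    im=eyes.get_image(cam)
    if fn: cv2.imwrite('pics/'+fn,im[:,:,::-1])
    return im
def cal(cam):
    c=eyes.get_calibration(cam); return c,R.from_quat(c['orientation']) if np.size(c['orientation'])==4 else R.from_matrix(c['orientation'])
def ray(cam,px):
    c,r=cal(cam); d=r.apply([(px[0]-c['cx'])/c['fx'],(px[1]-c['cy'])/c['fy'],1]); return np.array(c['origin']),d/np.linalg.norm(d)
def atz(cam,px,z):
    o,d=ray(cam,px); return o+d*(z-o[2])/d[2]
def proj(cam,p):
    c,r=cal(cam); q=r.inv().apply(np.array(p)-c['origin']); q=np.atleast_2d(q); return np.c_[c['fx']*q[:,0]/q[:,2]+c['cx'],c['fy']*q[:,1]/q[:,2]+c['cy']]
def tri(a,b,cams=('scene','top')):
    o1,d1=ray(cams[0],a);o2,d2=ray(cams[1],b)
    s=np.linalg.lstsq(np.c_[d1,-d2],o2-o1,rcond=None)[0]
    p,q=o1+s[0]*d1,o2+s[1]*d2; return (p+q)/2,np.linalg.norm(p-q)
E
python3 - <<'E'
from h import *
np.set_printoptions(precision=3,suppress=True)
for c in('scene','top'):
    shot(c,c+'1.png'); print(c,eyes.get_calibration(c))
T=['caddy','caddy_well','dark_jar','spread_jar','tea_carton','tin','mug','mill','bat_tip','light_switch']
for t in T:
    m={}
    for c in('scene','top'):
        r=eyes.mark_of(t,c); 
        if r: m[c]=r[0]['xy']; print(t,c,np.array(r[0]['xy']),round(r[0]['conf'],2))
    if len(m)==2: print('   ',*tri(m['scene'],m['top']))
print(readout.read_state())
E
```

```text
scene {'fx': 542.1180517253099, 'fy': 542.1180517253099, 'cx': 273.10713285039714, 'cy': 205.63442158246323, 'origin': array([-0.2  , -1.281,  0.788]), 'orientation': array([ 0.82 , -0.216,  0.147, -0.509])}
top {'fx': 407.65747650685023, 'fy': 407.65747650685023, 'cx': 280.016568901864, 'cy': 210.0311828671164, 'origin': array([0.404, 0.005, 1.327]), 'orientation': array([-0.701,  0.711, -0.038,  0.043])}
caddy scene [279.5 215.7] 0.93
caddy top [273.7 195.4] 0.6
    [0.607 0.033 0.002] 0.005054725339393515
caddy_well scene [280.1 201.6] 0.57
caddy_well top [273.6 192.6] 0.92
    [0.608 0.033 0.052] 0.003953285653333719
dark_jar scene [273.9 195.8] 0.93
dark_jar top [249.4 189.8] 0.66
    [0.625 0.108 0.037] 0.01308665285157262
spread_jar scene [274.5 272.8] 0.56
spread_jar top [361.4 244. ] 0.59
    [ 0.436 -0.245 -0.001] 0.012831859777385561
tea_carton scene [210.  201.6] 0.58
tea_carton top [212.2 247.1] 0.95
    [0.447 0.232 0.004] 0.018965395345568025
tin scene [239.9 230.6] 0.62
tin top [291.7 245.1] 0.66
    [ 0.441 -0.021  0.017] 0.0005898556491790657
mug scene [344.4 289. ] 0.98
mug top [401.6 207.8] 0.79
    [ 0.557 -0.384 -0.008] 0.003881382130997876
mill scene [269.5 192.5] 0.75
mill top [170.3 229.5] 0.63
    [ 0.597  0.31  -0.011] 0.23680409481381007
bat_tip scene [302.8 216.4] 0.53
bat_tip top [329.8 197.9] 0.48
    [ 0.582 -0.14   0.084] 0.0002561310105597089Traceback (most recent call last):
  File "<stdin>", line 9, in <module>
ValueError: it knows: bat_tip, caddy, caddy_well, dark_jar, mill, mug, spread_jar, tea_carton, tin
```

View pics/top1.png

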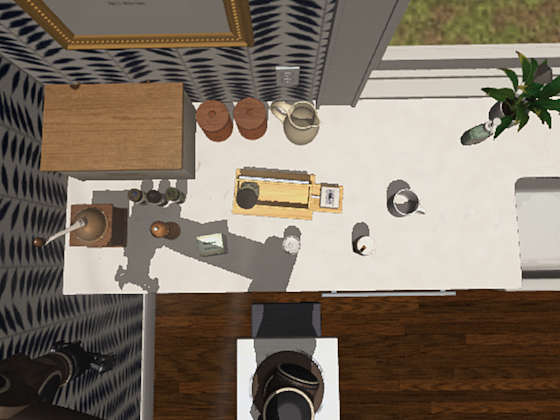

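View pics/scene1.png

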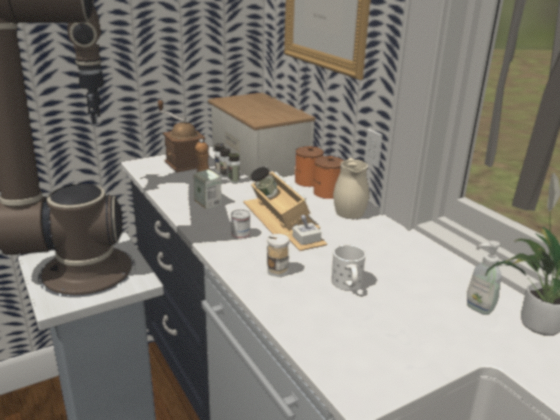

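The top view shows the caddy at (285,195) with the dark jar in its left end at (248,195) and the switch at (329,197). In front stand the carton (210,244), tin (291,243) and white-lidded jar (363,244), with the mug at (403,202) and mill at (165,230). The scene view agrees. Next I fit the models to the traced outlines.

```bash
cat > fit.py <<'E'
from h import *
from scipy.optimize import minimize
from scipy.spatial import ConvexHull
def box(a,b,c,z0,o=(0,0,0)):
    return np.array([[x*a/2,y*b/2,z] for x in(-1,1) for y in(-1,1) for z in(z0,z0+c)])+o
def cyl(d,h):
    t=np.linspace(0,2*np.pi,40); return np.array([[d/2*np.cos(u),d/2*np.sin(u),z] for u in t for z in(0,h)])
SL=R.from_euler('y',-0.42)
def caddy(p): # x,y,yaw,wellx
    r=R.from_euler('z',p[2]); w=SL.apply(box(.084,.234,.056,-.006))+[p[3],0,.042]
    return [r.apply(q)+[p[0],p[1],0] for q in (box(.150,.262,.008,0),w,box(.066,.06,.0435,0,(0,-.18,0)))]
def upright(v): return lambda p:[R.from_euler('z',p[2]).apply(v)+[p[0],p[1],0]]
S=4
def render(cam,hulls):
    m=np.zeros((420*S,560*S),np.uint8)
    for h in hulls:
        q=(proj(cam,h)+.5)*S-.5; q=q[ConvexHull(q).vertices]
        cv2.fillConvexPoly(m,np.round(q*16).astype(np.int32),255,shift=4)
    return cv2.resize(m,(560,420),interpolation=cv2.INTER_AREA)/255.
def masks(t,cams=('scene','top')):
    out={}
    for c in cams:
        r=eyes.trace(t,c)
        if r: out[c]=r[0]['region'].astype(float)
    return out
def fit(model,ms,p0,ign={},scale=None):
    def cost(p,each=False):
        cs=[]
        for c,m in ms.items():
            g=render(c,model(p)); k=1-ign.get(c,np.zeros_like(m)); cs.append((abs(g-m)*k).sum()/(m*k).sum())
        return cs if each else sum(cs)
    n=len(p0); sc=np.array(scale or [.01,.01,.15,.01][:n]); best=None
    for s in(1,.3,.1):
        b=np.array(p0 if best is None else best.x); sx=np.vstack([b]+[b+s*sc*np.eye(n)[i] for i in range(n)])
        best=minimize(cost,b,method='Nelder-Mead',options=dict(initial_simplex=sx,xatol=1e-4,fatol=1e-4,maxiter=150))
    return best.x,cost(best.x,True)
E
cat > m1.py <<'E'
from fit import *
np.set_printoptions(precision=4,suppress=True)
for c in('scene','top'): shot(c)
mj=masks('dark_jar'); mb=masks('bat_tip'); mc=masks('caddy'); mw=masks('caddy_well')
ign={c:cv2.dilate(np.maximum(mj.get(c,0*mc[c]),mb.get(c,0*mc[c])),np.ones((3,3))) for c in mc}
np.savez('masks.npz',mj=mj,mc=mc,mw=mw,mb=mb)
print({k:[m.sum() for m in v.values()] for k,v in dict(j=mj,c=mc,w=mw,b=mb).items()})
for y0 in(-.1,.1):
    p=fit(caddy,mc,[.607,.03,y0,0],ign); print('caddy',*p)
for cc in mc: print('  only',cc,*fit(caddy,{cc:mc[cc]},[.607,.03,p[0][2],0],ign))
ms=masks('tea_carton')
for cc in [list(ms)]+[[k] for k in ms]:
    for y0 in(-.3,.3): print('tea',cc,*fit(upright(box(.063,.078,.102,0)),{k:ms[k] for k in cc},[.447,.232,y0]))
ms=masks('spread_jar')
for cc in [list(ms)]+[[k] for k in ms]:
    for y0 in(-.3,.3): print('spread',cc,*fit(upright(box(.057,.062,.099,0)),{k:ms[k] for k in cc},[.436,-.245,y0]))
print(readout.read_state())
for i,c in enumerate(('scene','top')):
    im=eyes.get_image(c)[:,:,::-1]
E
python3 m1.py
python3 - <<'E'
import cv2
a=cv2.imread('pics/top1.png')[165:265,150:430]; b=cv2.imread('pics/scene1.png')[155:285,185:385]
cv2.imwrite('pics/topc.png',cv2.resize(a,(784,280),interpolation=cv2.INTER_CUBIC)); cv2.imwrite('pics/scenec.png',cv2.resize(b,(800,520),interpolation=cv2.INTER_CUBIC))
E
```

```text
{'j': [np.float64(569.0), np.float64(503.0)], 'c': [np.float64(2971.0), np.float64(3680.0)], 'w': [np.float64(1388.0), np.float64(1897.0)], 'b': [np.float64(1295.0), np.float64(607.0)]}
caddy [ 0.6093  0.0277 -0.1063  0.0107] [np.float64(0.11821018362470982), np.float64(0.11584352767655734)]Traceback (most recent call last):
  File "m1.py", line 9, in <module>
    p=fit(caddy,mc,[.607,.03,y0,0],ign); print('caddy',*p)
  File "fit.py", line 35, in fit
    best=minimize(cost,b,method='Nelder-Mead',options=dict(initial_simplex=sx,xatol=1e-4,fatol=1e-4,maxiter=150))
    res = _minimize_neldermead(fun, x0, args, callback, bounds=bounds,
                               **options)
    fxr = func(xr)
    fx = function(np.copy(x), *(wrapper_args + args))
  File "fit.py", line 30, in cost
    g=render(c,model(p)); k=1-ign.get(c,np.zeros_like(m)); cs.append((abs(g-m)*k).sum()/(m*k).sum())
  File "fit.py", line 17, in render
    q=(proj(cam,h)+.5)*S-.5; q=q[ConvexHull(q).vertices]
       ~~~~^^^^^^^
  File "h.py", line 15, in proj
    c,r=cal(cam); q=r.inv().apply(np.array(p)-c['origin']); q=np.atleast_2d(q); return np.c_[c['fx']*q[:,0]/q[:,2]+c['cx'],c['fy']*q[:,1]/q[:,2]+c['cy']]
        ~~~^^^^^
  File "h.py", line 9, in cal
    c=eyes.get_calibration(cam); return c,R.from_quat(c['orientation']) if np.size(c['orientation'])==4 else R.from_matrix(c['orientation'])
ValueError: time passes only in moves, steps and waits
```

View pics/scenec.png

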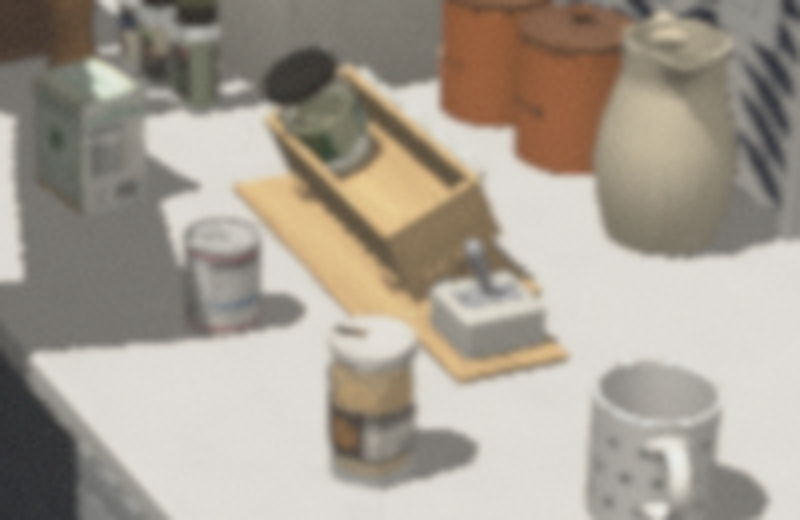

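View pics/topc.png

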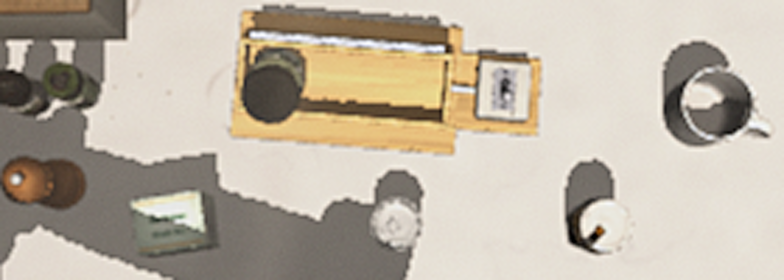

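The crops show the well with the dark jar at its left end and a plate tongue under the console, which my model lacked. I'll add it, and cache the calibration.

```bash
python3 - <<'E'
s=open('h.py').read()
s=s.replace("def cal(cam):\n    c=eyes","C={}\ndef cal(cam):\n    if cam not in C: C[cam]=_cal(cam)\n    return C[cam]\ndef _cal(cam):\n    c=eyes"); open('h.py','w').write(s)
s=open('fit.py').read()
s=s.replace("for q in (box(.150,.262,.008,0),w","for q in (box(.150,.262,.008,0),box(p[4],p[5],.008,0,(0,-.131-p[5]/2,0)),w"); s=s.replace("[.01,.01,.15,.01][:n]","[.01,.01,.15,.01,.01,.01][:n]").replace("maxiter=150","maxiter=250")
open('fit.py','w').write(s)
s=open('m1.py').read().replace("y0,0]","y0,0,.09,.09]").replace("p[0][2],0]","p[0][2],0,.09,.09]")
s=s.replace("np.savez('masks.npz',mj=mj,mc=mc,mw=mw,mb=mb)","")
s=s.split("for i,c in enum")[0]
s=s.replace("print('caddy',*p)","print('caddy',*p)\nimport pickle;pickle.dump((mj,mc,mw,mb,ign),open('m.pkl','wb'))")
open('m1.py','w').write(s)
E
python3 m1.py
```

```text
{'j': [np.float64(568.0), np.float64(503.0)], 'c': [np.float64(3911.0)], 'w': [np.float64(1436.0), np.float64(1829.0)], 'b': [np.float64(42.0), np.float64(270.0)]}
caddy [ 0.6084  0.0327 -0.0946  0.005   0.0872  0.0924] [np.float64(0.028467991169977926)]
caddy [ 0.6084  0.0329 -0.0953  0.015   0.0871  0.0929] [np.float64(0.02853967017270484)]
  only top [ 0.6085  0.033  -0.096   0.0035  0.0872  0.0925] [np.float64(0.02833502142578886)]
tea ['scene', 'top'] [0.4455 0.2239 0.0722] [np.float64(0.11399918746124403), np.float64(0.16965017440482238)]
tea ['scene', 'top'] [0.4457 0.2239 0.068 ] [np.float64(0.11072337331879316), np.float64(0.1738426631447052)]
tea ['scene'] [0.4506 0.2329 0.0459] [np.float64(0.07741356084418502)]
tea ['scene'] [0.4514 0.2347 0.0443] [np.float64(0.0780892509675626)]
tea ['top'] [0.443  0.2237 0.0696] [np.float64(0.15043516543059365)]
tea ['top'] [0.443  0.2246 0.0685] [np.float64(0.150855091604863)]
spread ['scene', 'top'] [ 0.4383 -0.2401 -0.5266] [np.float64(0.17622008152854637), np.float64(0.4923184658478776)]
spread ['scene', 'top'] [ 0.4358 -0.2373  0.24
[... 165 characters left out ...]
.4417 -0.2387  1.0147] [np.float64(0.23486142424449452)]
spread ['top'] [ 0.4348 -0.2376  0.1744] [np.float64(0.39071320836026713)]
spread ['top'] [ 0.4357 -0.2382  0.2435] [np.float64(0.3853587588881706)]
{'clock': 2.2, 'qpos': array([ 1.234 ,  0.1258, -0.0396,  1.4054, -0.    ,  1.5708]), 'joint_velocities': array([ 0.0008,  0.0018,  0.0017,  0.0009, -0.0007,  0.0001]), 'tau': array([  0.0012, -43.5699,  35.3085,   0.0014,   0.0001,  -0.    ]), 'tool_pos': array([0.1735, 0.4955, 0.2035]), 'tool_rot': array([ 0.1676,  0.9859, -0.    ,  0.    ]), 'force': array([ 0.5241, -0.0032,  0.0692]), 'ft_torque': array([-0.0438, -0.0063,  0.0003]), 'grasp_force': 0.0, 'grip_width': 1.0044375325771613}
```

```bash
cat > m2.py <<'E'
from fit import *
import pickle
np.set_printoptions(precision=4,suppress=True)
ims={c:shot(c) for c in('scene','top')}
def vote(t,n=3):
    o={}
    for c in('scene','top'):
        l=[r[0]['region'].astype(float) for r in (eyes.trace(t,c) for _ in range(n)) if r and r[0]['conf']>.4]
        if l: o[c]=(np.mean(l,0)>.5).astype(float); print(t,c,[x.sum() for x in l],o[c].sum())
    return o
M={t:vote(t) for t in('tea_carton','spread_jar','dark_jar','caddy_well')}
pickle.dump(M,open('m2.pkl','wb'))
F={}
def bx(a,b): return lambda p:[R.from_euler('z',p[2]).apply(box(a,b,p[3],0))+[p[0],p[1],0]]
def cy(d): return lambda p:[cyl(d,p[2])+[p[0],p[1],0]]
F['tea_carton']=(bx(.063,.078),[.446,.226,.06,.102],[.01,.01,.15,.01]); F['spread_jar']=(cy(.060),[.437,-.239,.099],[.01,.01,.01])
CP=np.array([.6085,.033,-.096])
Rw=R.from_euler('z',CP[2])*SL
def dj(p): # y, x in well; well offset
    return [Rw.apply(cyl(.064,.094)+[p[1],p[0],0])+R.from_euler('z',CP[2]).apply([.004,0,.042])+[CP[0],CP[1],0]]
F['dark_jar']=(dj,[.074,0],[.005,.005])
def well(p): return [R.from_euler('z',p[2]).apply(SL.apply(box(.084,.234,.056,-.006))+[0,0,.042])+[p[0],p[1],0]]
F['caddy_well']=(well,[.61,.033,-.096],[.005,.005,.05])
out=[]
for t,(m,p0,sc) in F.items():
    for cc in [list(M[t])]+[[k] for k in M[t]]: 
        p,c=fit(m,{k:M[t][k] for k in cc},p0,scale=sc); print(t,cc,p,np.round(c,3))
        if cc==list(M[t]): F[t]+=(p,)
cr={'scene':(155,285,185,385),'top':(165,265,150,430)}
for c,(a,b,x,y) in cr.items():
    z=cv2.resize(ims[c][a:b,x:y,::-1],None,fx=4 if c=='scene' else 2.8,fy=4 if c=='scene' else 2.8,interpolation=cv2.INTER_CUBIC); k=4 if c=='scene' else 2.8
    for t in F:
        for h in F[t][0](F[t][3]):
            q=(proj(c,h)-[x,a]+.5)*k; cv2.polylines(z,[np.int32(q[ConvexHull(q).vertices])],True,(0,0,255))
        if c in M[t]:
            for ct in cv2.findContours(cv2.resize(M[t][c][a:b,x:y],z.shape[1::-1],interpolation=0).astype(np.uint8),0,2)[0]: cv2.polylines(z,[ct],True,(0,255,0))
    out.append(cv2.copyMakeBorder(z,0,0,0,800-z.shape[1],0))
z=np.vstack(out); cv2.imwrite('pics/ov.png',cv2.resize(z,None,fx=.74,fy=.74,interpolation=cv2.INTER_AREA))
print(readout.read_state()['clock'])
E
python3 m2.py
```

```text
tea_carton scene [np.float64(929.0), np.float64(929.0), np.float64(929.0)] 929.0
tea_carton top [np.float64(627.0), np.float64(627.0), np.float64(627.0)] 627.0
spread_jar scene [np.float64(900.0), np.float64(900.0), np.float64(900.0)] 900.0
spread_jar top [np.float64(387.0), np.float64(387.0), np.float64(387.0)] 387.0
dark_jar scene [np.float64(574.0), np.float64(574.0), np.float64(574.0)] 574.0
dark_jar top [np.float64(467.0), np.float64(467.0), np.float64(467.0)] 467.0
caddy_well scene [np.float64(1473.0), np.float64(1473.0), np.float64(1473.0)] 1473.0
caddy_well top [np.float64(1813.0), np.float64(1813.0), np.float64(1813.0)] 1813.0
tea_carton ['scene', 'top'] [0.4442 0.2243 0.0984 0.1009] [0.137 0.089]
tea_carton ['scene'] [0.4527 0.2334 0.0814 0.0965] [0.051]
tea_carton ['top'] [0.4434 0.2272 0.1044 0.0818] [0.053]
spread_jar ['scene', 'top'] [ 0.4367 -0.2418  0.0977] [0.115 0.125]
spread_jar ['scene'] [ 0.4424 -0.2373  0.0954] [0.052]
spread_jar ['top'] [ 0.4351 -0.2441  0.0795] [0.055]
dark_jar ['scene', 'top'] [ 0.0766 -0.0029] [0.25  0.146]
dark_jar ['scene'] [0.0886 0.0025] [0.171]
dark_jar ['top'] [ 0.0772 -0.0062] [0.117]
caddy_well ['scene', 'top'] [ 0.6163  0.0322 -0.1158] [0.372 0.324]
caddy_well ['scene'] [ 0.6205  0.0371 -0.1059] [0.336]
caddy_well ['top'] [ 0.6138  0.0324 -0.0996] [0.301]
3.5
```

View pics/ov.png

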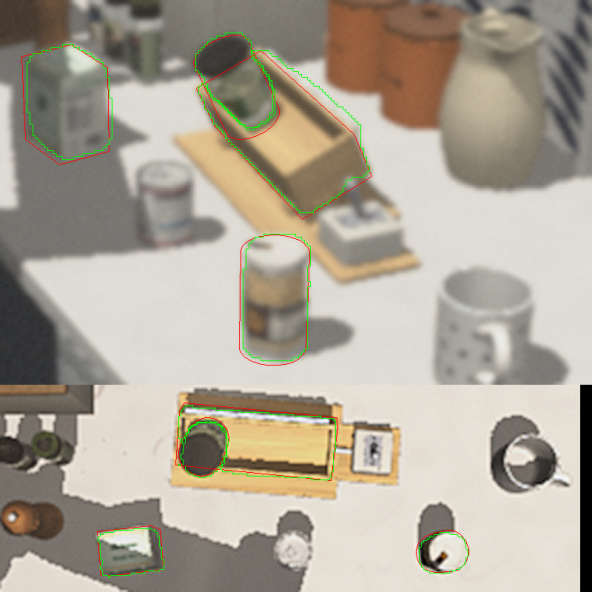

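The overlay shows model outlines on the carton (65,105 / 130,550), jar (275,300 / 443,550) and caddy, all within a few mm. The scene camera reads about 7 mm off the top one, but the gripper opening tolerates that. I'll write a goal helper and go to the carton.

```bash
cat > go.py <<'E'
from h import *
SL=R.from_euler('y',-0.42)
CP=np.array([.6085,.033,-.096]); WX=.004
def rot(n,h):
    z=-np.array(n,float); y=np.array(h,float); y-=z*(y@z); y/=np.linalg.norm(y); return R.from_matrix(np.c_[np.cross(y,z),y,z])
def down(yaw): return rot([0,0,1],[np.cos(yaw),np.sin(yaw),0])
RW=R.from_euler('z',CP[2])*SL
def well(p): return RW.apply(p)+R.from_euler('z',CP[2]).apply([WX,0,.042])+[CP[0],CP[1],0]
def tilt(): return rot(RW.apply([0,0,1]),RW.apply([1,0,0]))
def goal(p,r,cur=None):
    s=readout.read_state(); P,Q=cur or (s['tool_pos'],R.from_quat(s['tool_rot']))
    print('dr',np.round((Q.inv()*r).as_rotvec(),3),'travel',np.round(Q.inv().apply(np.array(p)-P)*1000,1))
E
python3 -c "
from go import *
s=readout.read_state()
goal([.446,.226,.2],down(.09)); goal([.446,.226,.058],down(.09))"
```

```text
dr [-0.     0.     1.144] travel [-346.3 -164.3    3.5]
dr [-0.     0.     1.144] travel [-346.3 -164.3  145.5]
```

drive_tool --dr '[[0,0,1.144],[0,0,1.144],[0,0,1.144],[0,0,1.144],[0,0,1.144],[0,0,1.144],[0,0,1.144],[0,0,1.144],[0,0,1.144],[0,0,1.144],[0,0,1.144],[0,0,1.144],[0,0,1.144]]' --travel '[[-346,-164,3.5],[-346,-164,3.5],[-346,-164,3.5],[-346,-164,3.5],[-346,-164,3.5],[-346,-164,3.5],[-346,-164,3.5],[-346,-164,3.5],[-346,-164,3.5],[-346,-164,60],[-346,-164,110],[-346,-164,145],[-346,-164,145]]' --grip '[85,85,85,85,85,85,85,85,85,85,85,85,85]' --newtons 35

```text
clock: 5.12
tool_pos: [0.4429, 0.2265, 0.0563]
tool_rot: [0.673, 0.739, -0.002, -0.001]
force: [-0.1, 0.1, 0.4]
grip_width: 0.992
grasp_force: 0.0
```

drive_tool --dr '[[0,0,0],[0,0,0],[0,0,0],[0,0,0],[0,0,0],[0,0,0],[0,0,0],[0,0,0]]' --travel '[[0,0,0],[0,0,0],[0,0,0],[0,0,0],[0,0,0],[0,0,-10],[0,0,-60],[0,0,-110]]' --grip '[55,55,55,55,55,55,55,55]' --newtons 35

```text
clock: 6.12
tool_pos: [0.4458, 0.2262, 0.1706]
tool_rot: [0.675, 0.738, 0.0, 0.0]
force: [0.4, 0.8, -0.5]
grip_width: 0.721
grasp_force: 39.0
```

```bash
python3 -c "
from go import *
s=readout.read_state();print(s['clock'],s['tool_pos'],s['tool_rot'],s['grip_width'],s['grasp_force'],s['force'])
# hover: TCP 57mm above carton base + 75 above floor
for y in(-.002,): goal(well([0,y,.057+.085]),tilt())
print(tilt().as_quat(),well([0,-.002,.142]))"
```

```text
6.125 [0.44575368 0.22619132 0.17057344] [6.74601913e-01 7.38181706e-01 2.93066793e-05 1.67884373e-04] 0.7211875992784778 39.028135471162386 [ 0.36581035  0.8137614  -0.53401298]
dr [-0.418 -0.039  0.183] travel [-199.    91.4   -1. ]
[0.72395848 0.65759303 0.14016099 0.15430628] [0.5546545  0.03617585 0.17165863]
```

drive_tool --dr '[[0,0,0],[-0.2,-0.02,0.09],[-0.418,-0.039,0.183],[-0.418,-0.039,0.183],[-0.418,-0.039,0.183],[-0.418,-0.039,0.183],[-0.418,-0.039,0.183],[-0.418,-0.039,0.183],[-0.418,-0.039,0.183]]' --travel '[[0,0,-55],[-50,10,-70],[-100,30,-70],[-150,60,-70],[-199,91,-60],[-199,91,-30],[-199,91,-1],[-199,91,-1],[-199,91,-1]]' --grip '[55,55,55,55,55,55,55,55,55]'

```text
clock: 7.25
tool_pos: [0.5551, 0.0365, 0.1715]
tool_rot: [0.724, 0.658, 0.141, 0.155]
force: [-0.4, -0.1, -0.7]
grip_width: 0.725
grasp_force: 39.3
```

```bash
cat > m3.py <<'E'
from fit import *
import go,sys,pickle
np.set_printoptions(precision=4,suppress=True)
obj=sys.argv[1]; V=box(.063,.078,.102,0) if obj=='tea_carton' else cyl(.06,.099)
ims={c:shot(c) for c in('scene','top')}
s=readout.read_state(); T=R.from_quat(s['tool_rot']); P=s['tool_pos']
# object frame in tool: z = -tool z, x = tool y
Ro=T*R.from_matrix(np.array([[0,1,0],[1,0,0],[0,0,-1.]]).T)
def md(p): # offset in tool-aligned object frame x,y,z from expected
    return [Ro.apply(V+[p[0],p[1],p[2]-.057])+P]
M=masks(obj)
def car(p): return caddy(list(p)+[.004,.0872,.0925])
for cc in [list(M)]+[[k] for k in M]: print(obj,cc,*fit(md,{k:M[k] for k in cc},[0,0,0],scale=[.01]*3))
print('tcp in well coords',RI.apply(P-go.well([0,0,0])) if (RI:=go.RW.inv()) else 0, s['force'],s['clock'])
E
python3 m3.py tea_carton
```

```text
tea_carton ['scene', 'top'] [ 0.0029 -0.0035 -0.0076] [np.float64(0.21001126887536622), np.float64(1.6404602559586707)]
tea_carton ['scene'] [ 0.0303  0.1172 -0.0743] [np.float64(0.08580572458868606)]
tea_carton ['top'] [-0.5598  0.0055 -2.0151] [np.float64(0.7177879535047552)]
tcp in well coords [ 0.0007 -0.0014  0.1419] [ 0.8883  0.2459 -1.3685] 7.35
```

```bash
cat > ov.py <<'E'
from fit import *
import go,sys
V=box(.063,.078,.102,0) if sys.argv[1]=='tea_carton' else cyl(.06,.099)
s=readout.read_state(); T=R.from_quat(s['tool_rot']); P=s['tool_pos']
Ro=T*R.from_matrix(np.array([[0,1,0],[1,0,0],[0,0,-1.]]).T)
cr={'scene':(120,260,215,365,5),'top':(150,250,200,400,3.9)}; out=[]
inn=[go.well([x,y,.05]) for x,y in((-.036,-.111),(-.036,.111),(.036,.111),(.036,-.111))]
outr=[go.well([x,y,.05]) for x,y in((-.042,-.117),(-.042,.117),(.042,.117),(.042,-.117))]
pl=[R.from_euler('z',go.CP[2]).apply([x,y,.008])+[*go.CP[:2],0] for x,y in((-.075,-.131),(-.075,.131),(.075,.131),(.075,-.131))]
for c,(a,b,x,y,k) in cr.items():
    z=cv2.resize(shot(c)[a:b,x:y,::-1],None,fx=k,fy=k,interpolation=cv2.INTER_CUBIC)
    f=lambda h:np.int32((proj(c,np.array(h))-[x,a]+.5)*k)
    if len(sys.argv)<4:
        q=f(Ro.apply(V-[0,0,.057])+P); cv2.polylines(z,[q[ConvexHull(q).vertices]],True,(0,0,255))
    cv2.polylines(z,[f(inn),f(outr)],True,(255,0,0)); cv2.polylines(z,[f(pl)],True,(0,255,0)); out.append(z)
w=max(z.shape[1] for z in out); z=np.vstack([cv2.copyMakeBorder(z,0,0,0,w-z.shape[1],0) for z in out])
k=min(1,590/z.shape[0]) if len(sys.argv)<6 else 1
cv2.imwrite('pics/'+sys.argv[2],cv2.resize(out[0],None,fx=.8,fy=.8)); cv2.imwrite('pics/t_'+sys.argv[2],out[1])
zz=cv2.hconcat([cv2.resize(out[0],(480,448)),cv2.copyMakeBorder(cv2.resize(out[1],(320,160)),0,288,0,0,0)])
cv2.imwrite('pics/'+sys.argv[2],zz)
E
python3 ov.py tea_carton a.png
```

```text
(no output)
```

View pics/a.png

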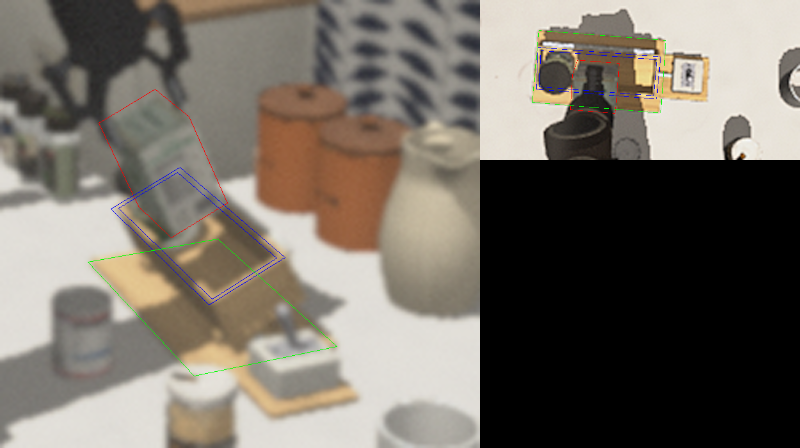

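```bash
cat >> m3.py <<'E'
M={'scene':M['scene']}; print(M['scene'].sum())
print('fit x,y',*fit(lambda p:md([p[0],p[1],0]),M,[0,0],scale=[.01]*2))
print('fit y',*fit(lambda p:md([0,p[0],0]),M,[0],scale=[.01]))
mc=masks('caddy'); print({k:v.sum() for k,v in mc.items()})
E
sed -i '/^for cc in/d' m3.py; python3 m3.py tea_carton
python3 - <<'E'
from fit import *
import pickle
mj,mc,mw,mb,ign=pickle.load(open('m.pkl','rb')); M=pickle.load(open('m2.pkl','rb'))
# well-only rim outline, scene: fit with known geometry minus dark jar region
np.set_printoptions(precision=4,suppress=True)
def wl(p): return [R.from_euler('z',-.096).apply(SL.apply(box(.084,.234,.056,-.006))+[0,0,.042])+[p[0],p[1],0]]
for c in('scene','top'):
    ig={c:cv2.dilate(M['dark_jar'][c],np.ones((3,3)))}
    m=M['caddy_well'][c]; m2=cv2.morphologyEx(m,cv2.MORPH_CLOSE,np.ones((25,25)))
    print(c,fit(wl,{c:m2},[.61,.033],ig))
E
```

```text
tcp in well coords [-0.0008 -0.0017  0.1405] [ 0.4629  0.4778 -0.3454] 7.65
932.0
fit x,y [ 0.0013 -0.0051] [np.float64(0.13073297988723387)]
fit y [-0.0077] [np.float64(0.1371160481359926)]
{'scene': np.float64(2870.0), 'top': np.float64(3201.0)}
scene (array([0.6215, 0.04  ]), [np.float64(0.10642781270634169)])
top (array([0.6133, 0.0323]), [np.float64(0.04092888564670513)])
```

```bash
cat > m4.py <<'E'
from fit import *
import go
np.set_printoptions(precision=4,suppress=True)
shot('scene'); s=readout.read_state(); T=R.from_quat(s['tool_rot']); P=s['tool_pos']
Ro=T*R.from_matrix(np.array([[0,1,0],[1,0,0],[0,0,-1.]]).T)
m=masks('tea_carton',('scene',))['scene']
K=lambda n:np.ones((n,n))
f=lambda a,b,c,z0:render('scene',[Ro.apply(box(a,b,c,z0)-[0,0,.057])+P])
up=cv2.dilate(f(.10,.10,.10,.055),K(3))
# image-plane offset of the lower outline (pixels)
full=f(.063,.078,.102,0); best=[]
for dx in np.arange(-5,5.1,.25):
    for dy in np.arange(-5,5.1,.25):
        g=cv2.warpAffine(full,np.float64([[1,0,dx],[0,1,dy]]),(560,420)); best.append(((abs(g-m)*(up<.01)).sum(),dx,dy))
best.sort(); print(np.array(best[:5]),(full*(up<.01)).sum())
c0=proj('scene',P)[0]
for d in np.eye(3)*.01: print(proj('scene',P+d)[0]-c0)
E
python3 m4.py
```

```text
[[26.0863  0.      0.    ]
 [26.3147  0.     -0.25  ]
 [26.5431  0.     -0.5   ]
 [26.7716  0.     -0.75  ]
 [27.      0.     -1.    ]] 270.321568627451
[ 2.8782 -0.572 ]
[-1.6213 -1.1111]
[ 0.0493 -3.0836]
```

```bash
sed -i 's/^CP=.*/CP=np.array([.612,.0365,-.096]); WX=.004/' go.py; python3 -c "
from go import *
goal(well([0,-.003,.105]),tilt())"
```

```text
dr [-0.001  0.     0.   ] travel [ 2.7  4.1 36.4]
```

drive_tool --dr '[[0,0,0],[0,0,0],[0,0,0],[0,0,0],[0,0,0]]' --travel '[[1,4,15],[1,4,28],[1,4,36],[1,4,42],[1,4,48]]' --grip '[55,55,55,55,55]'

```text
clock: 8.57
tool_pos: [0.5777, 0.0351, 0.1269]
tool_rot: [0.724, 0.658, 0.14, 0.154]
force: [0.3, -0.2, -1.3]
grip_width: 0.716
grasp_force: 39.3
```

drive_tool --dr '[[0,0,0],[0,0,0],[0,0,0],[0,0,0]]' --travel '[[0,0,6],[0,0,12],[0,0,18],[0,0,24]]' --grip '[55,55,55,55]'

```text
clock: 9.07
tool_pos: [0.5874, 0.0342, 0.105]
tool_rot: [0.724, 0.658, 0.14, 0.154]
force: [-0.8, 0.2, -1.6]
grip_width: 0.718
grasp_force: 39.3
```

```bash
python3 -c "
from go import *
s=readout.read_state()
print(RW.inv().apply(s['tool_pos']-well([0,0,0])),s['force'],RW.inv().apply(s['force']),s['ft_torque'])"
```

```text
[-7.01051228e-05 -4.68533689e-03  6.90700261e-02] [-0.79760799  0.18024535 -1.61657675] [-1.39988516  0.10296261 -1.14529801] [ 0.05426955  0.58326765 -0.03557034]
```

drive_tool --dr '[[0,0,0],[0,0,0],[0,0,0]]' --travel '[[0,0,4],[0,0,8],[0,0,10]]' --grip '[55,55,55]'

```text
clock: 9.45
tool_pos: [0.5907, 0.0338, 0.0977]
tool_rot: [0.724, 0.658, 0.14, 0.154]
force: [-24.4, 0.1, 27.5]
grip_width: 0.721
grasp_force: 43.2
```

drive_tool --dr '[[0,0,0],[0,0,0],[0,0,0],[0,0,0],[0,0,0],[0,0,0],[0,0,0],[0,0,0]]' --travel '[[0,-1,-2],[0,-1,-2],[0,-1,-2],[0,-1,-2],[0,-1,-10],[0,-1,-50],[0,-1,-105],[0,-1,-150]]' --grip '[82,82,82,82,82,84,85,85]'

```text
clock: 10.45
tool_pos: [0.529, 0.0398, 0.2354]
tool_rot: [0.724, 0.658, 0.141, 0.154]
force: [1.1, 0.1, 0.8]
grip_width: 0.997
grasp_force: 0.0
```

```bash
python3 ov.py tea_carton b.png 1; python3 -c "
from go import *
s=readout.read_state();print(s['clock'],s['tool_pos'],s['force'])
goal([.4375,-.2385,.2],down(-.05)); goal([.4375,-.2385,.056],down(-.05))"
```

```text
10.55 [0.53082917 0.0401632  0.23991048] [ 0.33903364 -0.22914147  0.66796086]
dr [ 0.429  0.008 -0.045] travel [-286.4  -76.7    8.2]
dr [ 0.429  0.008 -0.045] travel [-286.7 -136.6  139.2]
```

View pics/b.png

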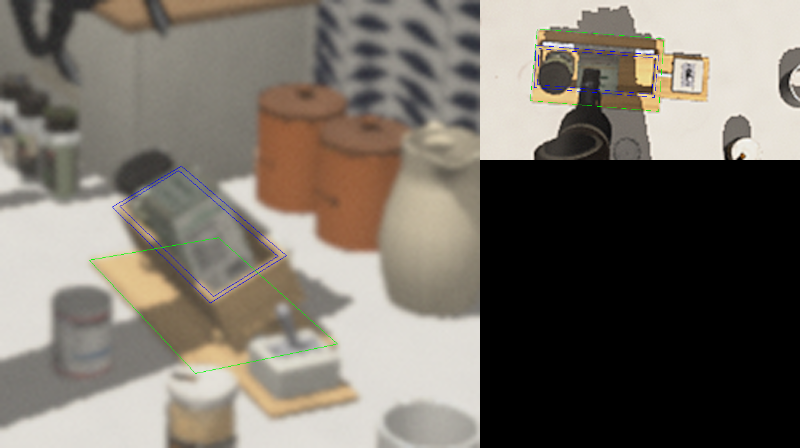

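The scene crop (190,220) shows the carton standing in the well beside the dark jar (145,170). Next I fetch the spread jar.

drive_tool --dr '[[0.15,0,0],[0.3,0,-0.02],[0.429,0.008,-0.045],[0.429,0.008,-0.045],[0.429,0.008,-0.045],[0.429,0.008,-0.045],[0.429,0.008,-0.045],[0.429,0.008,-0.045],[0.429,0.008,-0.045],[0.429,0.008,-0.045],[0.429,0.008,-0.045],[0.429,0.008,-0.045]]' --travel '[[-50,-13,0],[-110,-30,0],[-170,-45,5],[-230,-60,8],[-286.5,-77,8],[-286.5,-77,8],[-286.5,-77,8],[-286.5,-100,60],[-286.5,-120,103],[-286.5,-136.5,139],[-286.5,-136.5,139],[-286.5,-136.5,139]]' --grip '[85,85,85,85,85,85,85,85,85,85,85,85]' --newtons 50

```text
clock: 12.05
tool_pos: [0.4357, -0.2386, 0.0521]
tool_rot: [0.724, 0.69, -0.004, -0.002]
force: [0.5, -0.6, 0.5]
grip_width: 0.997
grasp_force: 0.0
```

drive_tool --dr '[[0,0,0],[0,0,0],[0,0,0],[0,0,0],[0,0,0],[0,0,0],[0,0,0],[0,0,0],[0,0,0],[0,0,0]]' --travel '[[0,0,0],[0,0,0],[0,0,0],[0,0,0],[0,0,0],[0,0,-10],[0,0,-60],[0,0,-120],[0,0,-170],[0,0,-170]]' --grip '[48,48,48,48,48,48,48,48,48,48]' --newtons 50

```text
clock: 13.3
tool_pos: [0.4378, -0.2398, 0.2249]
tool_rot: [0.725, 0.689, -0.003, 0.0]
force: [0.4, 0.7, -5.2]
grip_width: 0.646
grasp_force: 55.7
```

```bash
python3 -c "
from go import *
from fit import *
import pickle
s=readout.read_state();print(s['clock'],s['tool_pos'],s['tool_rot'],s['grip_width'],s['force'])
for y in(-.0765,): goal(well([-.0,y,.057+.08]),tilt())
np.set_printoptions(precision=4,suppress=True)
shot('scene');shot('top')
M={c:eyes.trace('tea_carton',c) for c in('scene','top')}
M={c:r[0]['region'].astype(float) for c,r in M.items() if r}
print({c:m.sum() for c,m in M.items()})
def md(p): return [RW.apply(box(.063,.078,.052,.05)+[p[0],p[1],0])+well([0,0,0])]
for c in M: print(c,fit(md,{c:M[c]},[-.003,-.003],scale=[.005,.005]))
r=eyes.trace('dark_jar','top'); m=r[0]['region'].astype(float)
print(fit(lambda p:[RW.apply(cyl(.064,.094)+[p[0],p[1],0])+well([0,0,0])],{'top':m},[-.003,.075],{'top':cv2.dilate(M['top'],np.ones((3,3)))},scale=[.005,.005]))
"
```

```text
13.3 [ 0.4378149  -0.23977835  0.22486403] [ 7.24745737e-01  6.89010676e-01 -2.77749104e-03  4.35831005e-04] 0.6459271609949636 [ 0.35950959  0.68157916 -5.18869767]
dr [-0.423 -0.005  0.046] travel [210.9 104.9  56.5]
{'scene': np.float64(85.0), 'top': np.float64(711.0)}
scene (array([-0.0386,  0.0477]), [np.float64(6.170703575547866)])
top (array([ 0.0016, -0.0088]), [np.float64(0.08808361600617744)])
(array([-0.0106,  0.075 ]), [np.float64(0.07848832479049712)])
```

```bash
python3 -c "
from go import *
goal(well([-.0,-.077,.22]),tilt()); goal(well([-.0,-.077,.170]),tilt());print(well([0,-.077,.22]),well([0,-.077,.17]))"
```

```text
dr [-0.433 -0.009  0.045] travel [210.4  73.3 -25.4]
dr [-0.433 -0.009  0.045] travel [209.4  94.3  20. ]
[ 0.51930669 -0.03193019  0.24287957] [ 0.53960083 -0.03388443  0.19722512]
```

drive_tool --dr '[[-0.1,0,0],[-0.2,0,0],[-0.3,-0.005,0.02],[-0.428,-0.007,0.045],[-0.428,-0.007,0.045],[-0.428,-0.007,0.045],[-0.428,-0.007,0.045],[-0.428,-0.007,0.045]]' --travel '[[50,17,-30],[100,35,-35],[150,55,-35],[210,73,-25],[210,73,-25],[209.5,94,20],[209.5,94,20],[209.5,94,20]]' --grip '[48,48,48,48,48,48,48,48]'

```text
clock: 14.55
tool_pos: [0.54, -0.0349, 0.1987]
tool_rot: [0.724, 0.658, 0.139, 0.153]
force: [-0.5, -0.7, -2.1]
grip_width: 0.645
grasp_force: 56.0
```

```bash
cat > st.py <<'E'
from go import *
np.set_printoptions(precision=4,suppress=True)
s=readout.read_state(); print('tcp well',RW.inv().apply(s['tool_pos']-well([0,0,0])),'F well',RW.inv().apply(s['force']),'t',s['ft_torque'],s['clock'],'rot',(tilt().inv()*R.from_quat(s['tool_rot'])).as_rotvec())
E
python3 st.py; python3 ov.py spread_jar c.png
```

```text
tcp well [ 0.001  -0.078   0.1712] F well [-1.2354 -0.7349 -1.7781] t [ 0.0403  0.6958 -0.0151] 14.55 rot [0.0037 0.0004 0.0006]
```

View pics/c.png

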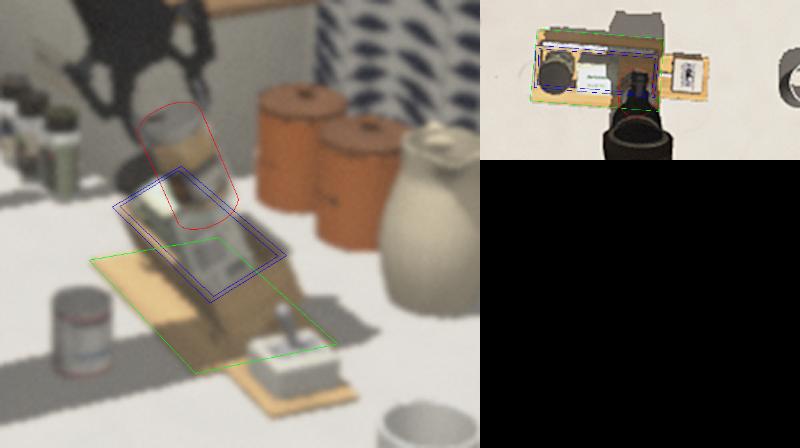

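The jar hovers at (185,165) over the free right end and matches its overlay; the carton and dark jar stand to its left. I lower it in guarded steps.

drive_tool --dr '[[0,0,0],[0,0,0],[0,0,0],[0,0,0]]' --travel '[[0.5,0,8],[0.5,0,14],[0.5,0,19],[0.5,0,24]]' --grip '[48,48,48,48]'

```text
clock: 15.15
tool_pos: [0.5502, -0.0347, 0.1767]
tool_rot: [0.724, 0.658, 0.14, 0.153]
force: [-0.4, 0.1, -3.8]
grip_width: 0.638
grasp_force: 56.1
```

```bash
python3 st.py
```

```text
tcp well [ 0.0014 -0.0768  0.147 ] F well [-1.8926  0.0231 -3.3536] t [ 0.0598  0.7428 -0.0022] 15.15 rot [ 0.002   0.001  -0.0001]
```

Past the carton's top without contact. On down to just past the rim.

drive_tool --dr '[[0,0,0],[0,0,0],[0,0,0],[0,0,0],[0,0,0],[0,0,0]]' --travel '[[0,-1,12],[0,-1,24],[0,-1,34],[0,-1,40],[0,-1,45],[0,-1,49]]' --grip '[48,48,48,48,48,48]'

```text
clock: 15.9
tool_pos: [0.5693, -0.0366, 0.1319]
tool_rot: [0.724, 0.658, 0.14, 0.153]
force: [0.2, 0.4, -3.8]
grip_width: 0.644
grasp_force: 56.1
```

```bash
python3 st.py
```

```text
tcp well [ 0.0005 -0.0768  0.0982] F well [-1.3772  0.4658 -3.5811] t [0.0757 0.8225 0.0088] 15.9 rot [ 0.0016  0.001  -0.    ]
```

drive_tool --dr '[[0,0,0],[0,0,0],[0,0,0],[0,0,0],[0,0,0]]' --travel '[[0,-1,10],[0,-1,20],[0,-1,27],[0,-1,31],[0,-1,34]]' --grip '[48,48,48,48,48]'

```text
clock: 16.52
tool_pos: [0.582, -0.0378, 0.1003]
tool_rot: [0.724, 0.658, 0.14, 0.153]
force: [-0.2, 0.2, -4.6]
grip_width: 0.644
grasp_force: 56.1
```

```bash
python3 st.py
```

```text
tcp well [-0.0006 -0.0768  0.0641] F well [-2.0778  0.1713 -4.1632] t [0.1037 0.779  0.0056] 16.525 rot [ 0.0018  0.001  -0.    ]
```

drive_tool --dr '[[0,0,0],[0,0,0],[0,0,0]]' --travel '[[0,0,3],[0,0,5],[0,0,6]]' --grip '[48,48,48]'

```text
clock: 16.9
tool_pos: [0.5844, -0.038, 0.095]
tool_rot: [0.724, 0.658, 0.14, 0.153]
force: [0.1, 0.6, -4.2]
grip_width: 0.642
grasp_force: 56.1
```

```bash
python3 st.py
```

```text
tcp well [-0.0006 -0.0768  0.0584] F well [-1.6432  0.6429 -3.8448] t [ 0.0367  0.78   -0.0021] 16.9 rot [ 0.0017  0.001  -0.0001]
```

drive_tool --dr '[[0,0,0],[0,0,0],[0,0,0]]' --travel '[[0,0,2],[0,0,3],[0,0,4]]' --grip '[48,48,48]'

```text
clock: 17.27
tool_pos: [0.586, -0.0381, 0.0913]
tool_rot: [0.724, 0.658, 0.14, 0.153]
force: [-0.1, 0.7, -3.9]
grip_width: 0.642
grasp_force: 56.1
```

```bash
python3 st.py
```

```text
tcp well [-0.0007 -0.0767  0.0543] F well [-1.7679  0.7237 -3.4702] t [0.1174 0.7313 0.0102] 17.275 rot [ 0.0018  0.001  -0.0001]
```

drive_tool --dr '[[0,0,0],[0,0,0],[0,0,0]]' --travel '[[0,0,1],[0,0,2],[0,0,3]]' --grip '[48,48,48]'

```text
clock: 17.65
tool_pos: [0.5871, -0.0371, 0.0904]
tool_rot: [0.724, 0.658, 0.141, 0.153]
force: [-15.6, 5.8, 17.4]
grip_width: 0.645
grasp_force: 58.5
```

```bash
python3 st.py
```

```text
tcp well [-0.0002 -0.0757  0.053 ] F well [-7.5691  4.2895 22.4489] t [1.0927 2.7543 0.1706] 17.65 rot [ 0.0008  0.0036 -0.0003]
```

Floor contact at the expected height. Release and retreat.

drive_tool --dr '[[0,0,0],[0,0,0],[0,0,0],[0,0,0],[0,0,0],[0,0,0],[0,0,0],[0,0,0]]' --travel '[[0,-1,-2],[0,-1,-2],[0,-1,-2],[0,-1,-2],[0,-1,-10],[0,-1,-50],[0,-1,-105],[0,-1,-150]]' --grip '[82,82,82,82,82,84,85,85]'

```text
clock: 18.65
tool_pos: [0.5249, -0.0324, 0.2279]
tool_rot: [0.724, 0.658, 0.141, 0.154]
force: [-0.2, -0.1, 0.8]
grip_width: 0.995
grasp_force: 0.0
```

```bash
python3 st.py; python3 ov.py spread_jar d.png 1
python3 - <<'E'
from go import *
from h import *
def cad(p): return R.from_euler('z',CP[2]).apply(p)+[*CP[:2],0]
print(cad([-.016,-.18,.087]))
for c in('scene','top'): print(c,[ (r['xy'],round(r['conf'],2)) for r in eyes.mark_of('bat_tip',c)[:2]],proj(c,cad([-.016,-.18,.087])))
for x,z in((-.065,.2),(-.065,.066),(0.01,.066)): goal(cad([x,-.18,z]),down(CP[2]))
E
```

```text
tcp well [-0.0009 -0.0769  0.204 ] F well [ 0.1746 -0.0713  0.7684] t [0.0746 0.2788 0.0303] 18.65 rot [ 0.0001  0.0011 -0.    ]
[ 0.5788202  -0.14113756  0.087     ]
scene [([282.3, 204.5], 0.64), ([302.2, 214.2], 0.55)] [[302.20478838 215.87408969]]
top [([332.4, 198.4], 0.46)] [[330.36317506 198.8280903 ]]
dr [ 0.421 -0.001  0.   ] travel [-103.2    1.8   30.2]
dr [ 0.421 -0.001  0.   ] travel [-103.3  -52.9  152.5]
dr [ 0.421 -0.001  0.   ] travel [-103.3   15.5  183.2]
```

View pics/d.png

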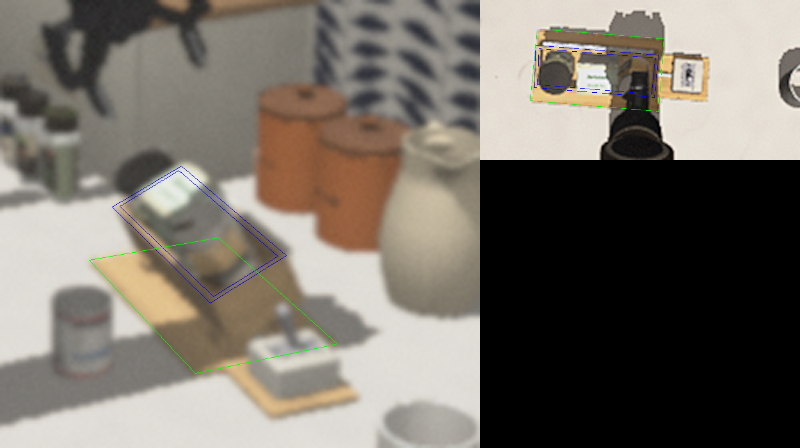

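The scene crop shows the jar standing in the right end (215,250), with the carton (170,200) and dark jar beside it. The bat stands at (285,315), where predicted. I close the gripper and go in front of the switch.

drive_tool --dr '[[0.15,0,0],[0.3,0,0],[0.421,-0.001,0],[0.421,-0.001,0],[0.421,-0.001,0],[0.421,-0.001,0],[0.421,-0.001,0],[0.421,-0.001,0],[0.421,-0.001,0]]' --travel '[[-40,-10,-10],[-80,-15,10],[-103,2,30],[-103,2,30],[-103,-20,80],[-103,-40,125],[-103,-51.5,149],[-103,-51.5,149],[-103,-51.5,149]]' --grip '[0,0,0,0,0,0,0,0,0]' --newtons 20

```text
clock: 19.98
tool_pos: [0.5295, -0.136, 0.0695]
tool_rot: [0.74, 0.673, -0.0, -0.0]
force: [-0.2, -0.0, -1.3]
grip_width: -0.002
grasp_force: 0.0
```

```bash
cat > sw.py <<'E'
from go import *
s=readout.read_state(); print(R.from_euler('z',-CP[2]).apply(s['tool_pos']-[*CP[:2],0]),s['force'],s['grip_width'],s['clock'],(down(CP[2]).inv()*R.from_quat(s['tool_rot'])).as_rotvec())
E
python3 sw.py
```

```text
[-0.06556563 -0.17965819  0.06946994] [-0.20610515 -0.02566227 -1.26130238] -0.0016789071278651426 19.975 [ 0.00105999 -0.00035261 -0.00049209]
```

Push forward along tool y.

drive_tool --dr '[[0,0,0],[0,0,0],[0,0,0],[0,0,0],[0,0,0]]' --travel '[[0,15,0],[0,26,0],[0,34,0],[0,40,0],[0,44,0]]' --grip '[0,0,0,0,0]'

```text
clock: 20.6
tool_pos: [0.5733, -0.1403, 0.0678]
tool_rot: [0.74, 0.672, -0.001, -0.001]
force: [-0.6, 0.7, -0.2]
grip_width: 0.003
grasp_force: 0.0
```

```bash
python3 sw.py
```

```text
[-0.02159417 -0.17971247  0.06779667] [-0.63454271  0.67951525 -0.19728121] 0.002684806065996828 20.6 [ 3.21624201e-03 -4.24771021e-05 -3.17747427e-04]
```

drive_tool --dr '[[0,0,0],[0,0,0],[0,0,0]]' --travel '[[0,4,0],[0,8,0],[0,11,0]]' --grip '[0,0,0]'

```text
clock: 20.98
tool_pos: [0.5841, -0.1414, 0.068]
tool_rot: [0.74, 0.672, -0.001, -0.001]
force: [-0.3, -0.9, 0.6]
grip_width: -0.001
grasp_force: 0.0
```

```bash
python3 sw.py; python3 -c "
from h import *
a=shot('scene')[185:255,270:340,::-1]; b=shot('top')[170:230,290:350,::-1]
cv2.imwrite('pics/e.png',cv2.hconcat([cv2.resize(a,(400,400),interpolation=2),cv2.resize(b,(400,400),interpolation=2)]))"
```

```text
[-0.0107575  -0.17973997  0.06798994] [-0.34084223 -0.90634598  0.5995213 ] -0.0006082639005277978 20.975 [ 2.82047728e-03 -9.05737361e-05 -2.77048610e-04]
```

View pics/e.png

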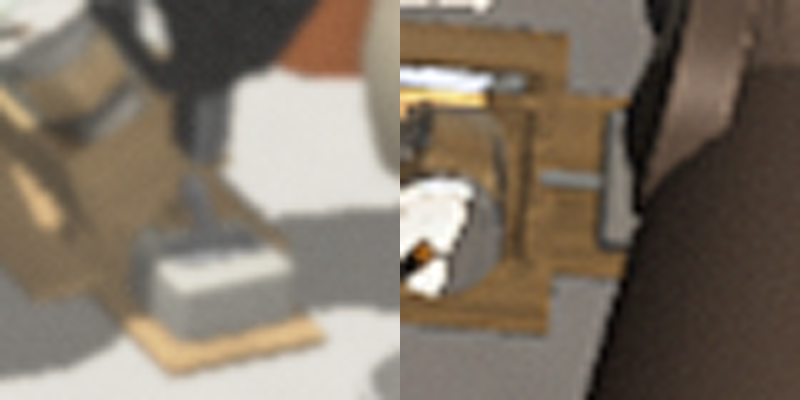

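```bash
python3 -c "
from go import *
s=readout.read_state();P=s['tool_pos']
f=lambda p:R.from_euler('z',CP[2]).apply(p)+[*CP[:2],0]
L={'tcp':P,'off':f([-.016,-.18,.087]),'on':f([.016,-.18,.087]),'hinge':f([0,-.18,.0435])}
for k,v in L.items(): q=proj('scene',v)[0]; print(k,v,(q-[270,185]+.5)*400/70)
for k in('c1','c2','c3','c4'):
  i='1234'.index(k[1]); v=f([.033*(-1)**(i//2),-.18+.03*(-1)**(i%2),.0435]); print(v,(proj('scene',v)[0]-[270,185]+.5)*400/70,(proj('top',v)[0]-[290,170]+.5)*400/60)
"
```

```text
tcp [ 0.58415897 -0.14140125  0.06797943] [194.37032474 210.94115094]
off [ 0.5788202  -0.14113756  0.087     ] [186.88450505 179.28051253]
on [ 0.61067286 -0.14420484  0.087     ] [243.32177465 168.28423443]
hinge [ 0.59474653 -0.1426712   0.0435    ] [210.99179427 250.19676847]
[ 0.63047016 -0.11597247  0.0435    ] [240.12476941 213.23431743] [206.38353431 102.23605197]
[ 0.624719  -0.1756962  0.0435   ] [296.86642602 264.49691562] [331.7510165  112.17441921]
[ 0.56477406 -0.10964619  0.0435    ] [126.38301354 236.10741531] [196.57902835 238.71180463]
[ 0.5590229  -0.16936993  0.0435    ] [180.45068989 288.94578296] [322.66201721 248.82369653]
```

Ten pictures are used. The finger end appears at (205,165) and a grey shaft at (190,190)-(210,235), so the bat may not be over yet. I continue by force and detector.

drive_tool --dr '[[0,0,0],[0,0,0],[0,0,0]]' --travel '[[0,4,0],[0,8,0],[0,10,0]]' --grip '[0,0,0]'

```text
clock: 21.45
tool_pos: [0.5942, -0.1424, 0.0679]
tool_rot: [0.74, 0.672, -0.001, -0.001]
force: [0.1, 0.2, 1.0]
grip_width: -0.0
grasp_force: 0.0
```

```bash
python3 sw.py; python3 -c "
from h import *
shot('scene')
for r in eyes.mark_of('bat_tip','scene'): print(r['xy'],(np.array(r['xy'])-[270,185])*5.714,r['conf'])"
```

```text
[-0.00061453 -0.17976437  0.06792622] [0.06580926 0.20605066 0.96960691] -0.00021981498906426217 21.45 [ 0.00271944 -0.00013049 -0.000243  ]
[300.5, 215.2] [174.277  172.5628] 0.62
```

```bash
python3 -c "
from h import *
a=shot('scene','now.png'); b=cv2.imread('pics/scene1.png')[:,:,::-1]
for n,i in (('before',b),('now',a)):
  print(n)
  for r in range(200,232): print(r,' '.join('%3d'%v for v in i[r,292:322].mean(-1)))
"
```

```text
before
200 178 172 154 129 104  92  95 111 132 145 150 152 156 172 198 213 217 219 218 219 219 218 220 218 219 217 217 219 218 217
201 182 181 175 157 133 115 119 139 150 151 136 126 138 164 195 212 219 219 219 219 219 219 219 219 219 218 217 219 218 218
202 180 181 179 175 160 146 144 149 147 133 120 116 121 149 186 211 217 218 219 219 218 219 219 218 218 218 218 218 218 219
203 178 177 179 180 172 160 148 137 128 117 113 109 117 138 174 204 215 218 218 220 219 218 218 218 218 219 218 218 219 219
204 181 175 175 175 165 148 131 121 115 111 111 112 112 122 158 191 210 217 218 218 217 218 217 218 219 217 217 218 218 218
205 181 174 165 156 141 127 117 113 109 111 113 112 110 115 138 175 203 215 217 218 218 218 216 217 217 217 218 218 218 218
206 176 163 146 131 120 115 114 111 114 112 113 112 109 111 126 159 193 212 217 217 216 217 216 217 217 217 216 218 217 218
207 157 140 123 118 112 112 111 112 113 111 111 113 110 110 115 150 185 209 217 217 218 216 217 216 216 217 216 217 216 218
208 128 121 114 114 112 111 112 115 115 114 112 109 109 106 113 137 173 203 214 217 219 217 217 218 2
[... 6146 characters left out ...]
 107 105 104 104 105 103 104 105 105  99  99  99 107 109 107 108 111 115 118 120
227 104 107 112 116 118 116 111 113 109 105 103 102 102 104 106 107 106 105 104 104 103 103 112 121 125 124 120 117 119 123
228 106 106 109 115 116 116 110 104 103 102 103 109 115 122 127 130 129 129 134 132 128 126 132 144 156 154 143 131 126 123
229 104 103 102 109 112 117 115 114 114 119 125 132 141 155 161 163 158 161 166 173 170 168 171 177 188 189 177 159 137 128
230 101  96  96 102 113 132 146 147 153 156 159 160 165 177 182 185 181 180 190 198 203 204 202 206 210 211 204 187 162 136
231  99  97  95 100 121 154 181 193 190 186 187 181 184 188 199 206 207 206 209 212 215 216 214 214 214 213 209 194 173 144
```

```bash
python3 -c "
from h import *
a=cv2.imread('pics/now.png').astype(int); b=cv2.imread('pics/scene1.png').astype(int)
for n,i in (('before',b),('now',a)):
  print(n,'cols 290..321, R-B')
  for r in range(198,230): print(r,' '.join('%3d'%v for v in i[r,290:322,2]-i[r,290:322,0]))
"
```

```text
before cols 290..321, R-B
198  83  81  71  56  40  32  29  31  35  43  54  65  65  53  33  19  13  11  10   9   9  10   9   9   9  10  11  12  16  21  24  27
199  82  83  81  71  57  44  35  31  33  36  48  61  68  64  44  24  16  13  10   9   9   9   9   9   9  10   9   9  10  11  13  16
200  82  83  83  82  75  60  42  36  35  46  56  64  66  59  44  26  17  11   8   9   8   8   9  10   8   8   9  10  11   9   8   9
201  81  85  83  83  82  73  61  50  51  59  67  66  61  51  39  25  19  12   9   9  10   9   9   8   9   9   9  10  10   9  11  10
202  82  82  83  84  82  83  73  68  64  66  64  58  52  45  39  31  20  14  11   9  10   9   9   9   9  10  10   9   9   9   9  10
203  83  83  84  84  81  80  81  75  69  62  54  51  48  46  42  34  25  18  10   8   9   9   9   9   9  10  10   9  10   9   9  10
204  84  83  82  83  80  78  74  68  60  55  49  47  46  47  43  41  29  21  13   9  10   9  10   9   8   9   9   9   8   9   9  10
205  84  82  81  81  77  69  61  55  51  48  48  48  46  48  45  43  34  24  17  11   9   9   9   9  10   9   9  10   9   8   9  10
206  84  80  79  7
[... 6696 characters left out ...]
  15  20  28  28  27  21  15  10   8   8
225  43  42  41  37  26  17  16  17  22  23  20  17  13  10   6   2   2   3   5   4   5   6   8  13  22  27  31  29  23  15  10   8
226  40  40  35  29  19  13  10  12  13  13  11  11   8   6   3   0   3   0   2   1   2   4   5   7  11  18  26  32  31  24  14   8
227  41  40  32  19  15  11  11   9   9   7   5   5   4   2   1   0   1   0   0   1   0   2   1   3   6  10  17  27  35  33  20  11
228  41  37  27  15   9   9   7   7   7   3   4   3   2   2   2   0   1   2   1   0   1   2   2   3   4   8  12  20  27  28  19  12
229  40  38  25  13   9   9   8   7   9   6   2   2   1   2   0   0   0   2   2   4   2   6   7  10  11  13  14  17  19  20  14   8
```

The bat is still off, with its tip at (303,216). The finger end shows at row 212 instead of 221, so it passed above the bat. I back off, go 18 mm lower, which is still above the console top, and push again.

drive_tool --dr '[[0,0,0],[0,0,0],[0,0,0],[0,0,0],[0,0,0],[0,0,0]]' --travel '[[0,-50,0],[0,-60,0],[0,-60,18],[0,-60,18],[0,-45,18],[0,-35,18]]' --grip '[0,0,0,0,0,0]'

```text
clock: 22.35
tool_pos: [0.5611, -0.1393, 0.0508]
tool_rot: [0.74, 0.673, -0.0, -0.0]
force: [-0.1, 0.3, -0.5]
grip_width: -0.002
grasp_force: 0.0
```

```bash
cat > chk.py <<'E'
from go import *
import subprocess
s=readout.read_state(); a=shot('scene').astype(int)
print(np.round(R.from_euler('z',-CP[2]).apply(s['tool_pos']-[*CP[:2],0]),4),s['force'],s['clock'],'tcp px',proj('scene',s['tool_pos'])[0])
for r in range(206,228): print(r,' '.join('%3d'%v for v in a[r,288:322,0]-a[r,288:322,2]))
E
python3 chk.py
```

```text
[-0.0338 -0.1798  0.0508] [-0.10366334  0.26630415 -0.49016045] 22.35 tcp px [296.0897     228.17332268]
206  10   8   8   3   3   3   4   4   3   2   3   3   2   4   5  16  26  34  34  26  20  13   8   9   9   9   8   9   8   9   9   9   9   9
207  17  18  16  15   8   3   2   2   4   1   2   2   3   4   8  24  36  40  38  30  22  12   9   9   9   8   8   8   9   8   9   8   8   9
208  29  32  33  26  15   7   5   3   3   3   2   2   4   5  12  29  40  43  42  36  23  15  10   9   9   9   9   8   9   9   9   8   7   9
209  41  43  42  36  26  12   5   2   3   1   0   1   1   2  13  30  42  44  42  37  29  21  10   9   9   9   8   8   8   8   9   8   9   9
210  47  48  47  39  30  14   5   2   2   2   0  -1   0   4  11  29  40  44  44  40  32  23  16  10   9   9   9   9  10   8   8   9   8   9
211  50  47  46  40  30  15   5   1   0   2   0   2   1   3  13  31  40  45  46  44  35  27  20  11  10   9   9   9  10   8   8   8   9   8
212  49  49  46  43  31  14   6   3   4   2   0   2   2   5  16  32  43  46  48  45  38  31  24  13  10  10  10   9   9   9   9   9   8   8
213  50  50  46
[... 1384 characters left out ...]

223  47  45  46  46  46  45  44  40  37  37  37  37  34  36  29  20   9   4   6  13  20  22  21  21  26  29  31  25  18  13  11  11  11  12
224  44  43  45  46  47  42  35  27  26  30  34  33  30  29  25  16   9   4   3   7  12  14  11  13  15  22  26  30  26  19  12  10  10   9
225  44  43  41  42  41  37  25  18  15  18  22  22  20  17  15  11   6   2   1   4   5   8   6   5   7  11  20  26  31  29  23  15  10   7
226  42  42  43  39  35  28  19  12  11  12  13  12  11   9   8   6   3   4   1   3   2   1   1   4   5   6  12  19  27  34  33  25  16   9
227  43  42  43  38  31  20  14  10  10   8   8   7   6   4   4   4   2   0   1   1   1   1   1   1   2   4   5  10  21  32  37  32  20  10
```

Now the finger end (297,219) overlaps the bat's tip. Push.

drive_tool --dr '[[0,0,0],[0,0,0],[0,0,0],[0,0,0]]' --travel '[[0,8,3],[0,16,3],[0,22,3],[0,26,3]]' --grip '[0,0,0,0]'

```text
clock: 22.9
tool_pos: [0.5852, -0.1415, 0.0467]
tool_rot: [0.74, 0.672, -0.001, -0.001]
force: [-0.2, 0.2, -0.2]
grip_width: -0.0
grasp_force: 0.0
```

```bash
python3 chk.py
```

```text
[-0.0096 -0.1797  0.0467] [-0.22482663  0.20926001 -0.1614716 ] 22.9 tcp px [303.48903095 227.8624196 ]
206  13  17  21  27  36  39  43  39  31  19   9   4   3   1   3   3   2   3   1   4   3   3   4   9  11  12  12   9   9   8   9   8   9   8
207  19  25  32  40  45  45  45  47  41  33  22  16   7   5   4   2   0   2   2   2   3   5   7  10  12   8   8   8   9   8   8   9   9   8
208  27  37  41  46  48  49  49  47  45  43  38  28  17   6   2   5   2   2   1   1   2   5   8  11  10   9   8   8   9   9   8   8   8   9
209  41  44  45  47  47  49  50  49  48  49  43  36  21   8   5   2   2   1  -1   1   1   5   9  12   9   9   9   9   9   8   8   9   8   8
210  45  47  49  47  48  49  49  50  48  49  43  38  22   6   3   0   1   0   2   0   2   5   9  12   9   8   9   8   8   9   8   8   9   8
211  48  48  48  49  48  50  51  50  47  50  45  38  18   9   4   1   0   1   0   2   2   4  10  13   9   8   8   8   8   8   9   9   9   8
212  48  49  49  49  49  49  49  48  48  46  43  35  20   8   3   2   1   1   0   1   2   5  10  11  10   9   8   8   9  10   9   8   9   9
213  50  51  51 
[... 1383 characters left out ...]

223  45  46  45  47  48  48  44  40  37  39  38  36  34  35  38  42  40  37  23  11   4   3   5  13  20  29  30  26  18  14  13  10   9   9
224  45  44  44  44  46  42  34  28  24  30  34  32  30  29  28  28  28  22  14   6   2   1   5   9  14  21  27  29  26  21  14  10   8   9
225  43  44  42  42  40  36  26  18  16  19  22  21  20  17  17  15  14  12   6   2   2   2   3   4   5  14  19  27  31  28  22  16  10   8
226  43  42  41  39  36  29  20  13  11  11  13  12  13   9   8   7   5   5   3   2   1   2   2   1   4   6  11  18  28  35  32  25  14   7
227  42  42  43  37  31  21  14  10   8   8  10   5   5   5   4   2   3   2   2   2   2   1   2   1   4   3   7  11  19  28  35  32  20  10
```

The bat now leans back, with its tip near (311,214) against 312.6 predicted for on. A little more, then retreat.

drive_tool --dr '[[0,0,0],[0,0,0],[0,0,0],[0,0,0],[0,0,0],[0,0,0],[0,0,0],[0,0,0],[0,0,0]]' --travel '[[0,4,0],[0,4,0],[0,-30,0],[0,-60,0],[0,-90,-40],[0,-130,-90],[0,-190,-110],[0,-250,-110],[0,-250,-110]]' --grip '[0,0,0,0,0,0,0,0,0]'

```text
clock: 24.08
tool_pos: [0.3333, -0.117, 0.1586]
tool_rot: [0.741, 0.672, -0.0, -0.0]
force: [0.8, -0.2, -0.0]
grip_width: -0.003
grasp_force: 0.0
```

```bash
python3 chk.py
python3 - <<'E'
from fit import *
from go import well,RW
np.set_printoptions(precision=4,suppress=True)
for c in('scene','top'): shot(c)
M={}
for t in('tea_carton','spread_jar','dark_jar','tin','mug','mill'):
    for c in('scene','top'):
        r=eyes.trace(t,c); q=eyes.mark_of(t,c)
        if r: M[t,c]=r[0]['region'].astype(float); print(t,c,r[0]['rect'],round(r[0]['conf'],2),q and q[0]['xy'])
V={'tea_carton':box(.063,.078,.102,0),'spread_jar':cyl(.06,.099),'dark_jar':cyl(.064,.094)}
def lean(v,y): return lambda p:[RW.apply(R.from_euler('xy',[p[2],p[3]]).apply(v)+[p[0],p[1],0])+well([0,0,0])]
for t,y in(('tea_carton',-.003),('spread_jar',-.077),('dark_jar',.075)):
    if (t,'top') not in M: continue
    m=M[t,'top']; oth=sum(M[k] for k in M if k[1]=='top' and k[0]!=t)
    ig={'top':cv2.dilate(np.minimum(oth,1),np.ones((3,3)))}
    print(t,*fit(lean(V[t],y),{'top':m},[-.003,y,0,0],ig,scale=[.005,.005,.1,.1]))
    print(t,'nolean',*fit(lambda p:lean(V[t],y)([p[0],p[1],0,0]),{'top':m},[-.003,y],ig,scale=[.005,.005]))
E
```

```text
[-0.2627 -0.1795  0.1586] [ 0.84993437 -0.15080497 -0.04329499] 24.075 tcp px [219.80769941 207.75468246]
206  14  18  22  30  34  41  45  46  47  48  48  48  47  50  48  48  44  43  37  29  21  12   8   9   9   8   9   9   8   9  10   9   9   9
207  19  24  31  38  45  46  48  48  47  49  48  47  49  49  48  48  45  44  39  30  22  13   9   8   8   8   9   8   9   9   9   9   9   9
208  30  35  40  45  47  45  48  49  48  48  47  47  48  48  46  47  45  43  42  34  25  18   9   9   9   9   8   8   8   9   8   9   9   9
209  41  44  47  48  47  46  48  49  48  48  47  49  47  48  47  47  45  46  43  37  28  20  12   8   9   9   9   9   8   9   8   9   9  10
210  46  48  48  48  49  49  49  49  49  48  49  48  47  47  47  44  45  42  43  42  33  23  16  10   9   9   9   9   8   9   8   9   9   9
211  47  46  48  48  48  48  47  48  49  48  47  48  48  46  46  45  46  45  45  44  36  27  18  12   9   9  10   9  10   8   9   9   9   9
212  48  49  51  48  48  49  48  50  48  47  47  46  44  45  45  46  45  44  46  43  38  30  21  16  12  10   9   9  10   8   9   9   9  10
213  49  49  4
[... 2539 characters left out ...]
 19.3, 16.3] 0.57 [291.2, 247.2]
mug scene [350.6, 270.8, 35.7, 41.5] 0.79 [346.3, 289.5]
mug top [407.5, 204.1, 44.8, 23.9] 0.95 [402.2, 206.9]
mill scene [203.9, 165.4, 15.2, 45.1] 0.69 [202.6, 184.3]
mill top [162.9, 228.8, 30.5, 17.4] 0.96 [171.7, 229.8]
tea_carton [-0.0103 -0.0063  0.0065  0.076 ] [np.float64(0.03351311871453452)]
tea_carton nolean [-0.0061 -0.0067] [np.float64(0.08152705208157762)]
spread_jar [-0.0077 -0.0755 -0.0317 -0.0243] [np.float64(0.03688613059902861)]
spread_jar nolean [-0.0091 -0.0741] [np.float64(0.05808598668825329)]
dark_jar [-0.0122  0.0744  0.0281  0.0408] [np.float64(0.04728020240354206)]
dark_jar nolean [-0.0092  0.0729] [np.float64(0.0700822264389627)]
```

Bat over and stable at (311,214), the three things flat in the well in one row, bystanders where they were, and the robot clear. I hand in.

```bash
python3 -c "
from station import order
print(order.sign_off())"
```

```text
the job is handed in; nothing more can be done
None
```

The job is handed in at about 25 s of the 61 s: the tea carton and spread jar stand in the caddy beside the dark jar, the switch bat was then flipped and reads as on, and by the detectors the tin, mug and mill stayed put; the first push passed above the bat and was repeated lower, and the light itself was not checked.

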